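# Clip in the body tube and hold the mirror flap at its mark

### The job

Take the brass body tube from its wooden rest and press it down past the sprung brass jaw until it sits fully home in the fork clip of the collimating stand, either way round and centred along the clip, and let go of it. Then, with the fingers on the flap, swing the stand's mirror flap up by its brass crank pin until it lines up with the red index arm, and hold it there: the flap falls if released, so finish while still holding it at the mark. Do not shift the red index arm, and leave the prism, the gear and the cream mirror mount where they stand.

Things in the scene. Friction and masses are not known exactly. Their poses are not given: they have to be found in the camera images.
- stand: Dark cast-iron collimating stand, fixed. Base plate 120 mm (x) by 380 mm (y) by 14 mm; origin at the centre of its underside, z up, y along its length. Fork clip on the -y half, mirror flap on the +y half; crank pin on its -x side, white arc scale and red index arm on its +x side (60 mm from the middle), the arc reaching 150 mm from the hinge.
- clip_seat (a point): Middle of the tube's axis when fully home in the clip, 95 mm above the bench; stand frame (0, -90, 95) mm, axes as the stand's (tube along y). Clip: two iron forks 12 mm thick, 45 mm either side along y, 78 mm free between for fingers down to 39 mm below the axis. Slot 33 mm wide, open upward; -x wall with flared lip rises 19 mm above the axis, +x wall ends 2 mm below it.
- jaw (a joint): Sprung brass jaw: an axle along y with two fingers, 58 mm either side of clip_seat. 0 rad = closed, noses over the tube's upper +x side, 1 to 2 mm clear of it when seated; grows as pushed out to +x (0.6 at most). The tube opens it about 0.12 rad when pressed down with 3 to 12 N; it springs back. Sloping lead-ins above the noses reach 33 mm above the seated axis and 30 mm to +x.
- flap (a joint): Angle of the grey mirror flap with glass face (0.35 kg, 80 mm wide along x, reaching 128 mm from the hinge, 7 mm thick), rad. 0 = lying level on its rest, pointing to the stand's +y; grows as the free end is raised, about the stand's +x axis, to 1.5 at most. Turns freely, falls back to 0 when released. Starts at 0.
- flap_hinge (a point): Middle of the flap's hinge axis, which runs along the stand's x, 50 mm above the bench; stand frame (0, 20, 50) mm. Axes as the stand's.
- crank_grip (a point): Where to grip the brass crank pin: round, 10 mm in diameter, parallel to the hinge, 120 mm from its axis, standing 46 mm out from the flap's -x edge, with a 14 mm head at its end. The point is on the pin's axis, 26 mm from the flap's edge and 66 mm to -x of the hinge's middle; 50 mm above the bench when the flap is level, free all round. Axes as flap_tip.
- flap_tip (a point): Tip of the small brass pointer at the flap's free end on its +x edge, 133 mm from the hinge axis, 43 mm to +x of the hinge's middle. y points along the flap from hinge to free end, x along the hinge, z out of the glass face.
- index (a joint): Angle of the red index arm, rad, measured as flap is: the flap lines up with the arm when the two values are equal. Set somewhere between 0.55 and 1.05; stiff, stays as found; do not move it.
- index_tip (a point): Point on the red index arm (116 mm long, 8 mm square bar) 133 mm from the hinge axis, 54 mm to +x of the hinge's middle; y points along the arm away from the hinge, x along the hinge axis.
- tube: Lacquered brass body tube, 30 mm in diameter, 160 mm long, black ends, 0.15 to 0.3 kg. Origin at the centre of its axis; its long axis is y. At the start it lies in the wooden rest, axis 50 mm above the bench.
- rest: Light wooden rest, fixed: plate 70 mm (x) by 130 mm (y) by 8 mm with two V blocks 12 mm thick centred 50 mm either side of the middle along y, reaching no higher than the tube's axis; between them 88 mm is free for fingers. Origin at the centre of its underside.
- prism: Bystander: glass prism in a black cell, 44 by 44 mm, 46 mm high; origin at the centre of its underside.
- gear: Bystander: bronze rack-and-pinion gear lying flat, 57 mm across, hub 34 mm high; origin at the centre of its underside.
- mount: Bystander: cream enamel mirror mount, round foot 56 mm across, upright disc, 79 mm high; origin at the centre of its underside.
Things that resemble listed ones, but are neither listed nor needed, are in the scene too. Of the things shaped like the tube, the brass one is meant.

How it is judged:
By the outcome, as a careful person would: the job done as asked, in the order asked, and still so for the second after the job is handed in, while the arm keeps its last pose, push and grip.
It also fails if it takes over 51 s, if anything falls off the work surface, if the arm or the gripper's body presses on something with over 40 N, if the wrist force passes 120 N, or if a joint passes its speed limit or range.

### The arm

A 6-joint arm with a two-finger parallel gripper is mounted at the origin on the work surface. World frame = base frame: x ahead of the robot, y to its left, z up, the work surface at z = 0. Lengths are in m, angles in degrees, forces in N, time in s.
With the tool pointing down it reaches from about 0.3 to 0.75 m from the base axis. Payload 8.5 kg.
Tool frame: the origin (TCP) lies midway between the tips of the shut fingers; the grasp point (between the pads) lies 19 mm behind it (env.tcp_to_grasp is the z of the grasp point in the tool frame, in m); z points along the fingers, y is the line along which they close (so a half turn about z gives the same grasp; the last joint's range is limited). The gripper opens to 85 mm and grips with 20 to 120 N. Pads are 22 mm wide; open, the fingers measure 114 mm over their backs; the gripper's body (76 mm by 85 mm) begins 54 mm behind the grasp point. The pads swing forward as they close: fully open they stand 13 mm farther back than shut.
Start: joints at [51.205, 21.807, 74.336, -0, 83.858, -12.336], TCP at [0.245, 0.492, 0.231] pointing down, gripper open.
Joint ranges: [-178.18, 178.18], [-50.72, 133.34], [12.68, 142.11], [-81.47, 261.47], [9.98, 163.14], [-165.26, 165.26]. Speed limits (degrees/s): [136.94, 136.94, 180, 180, 180, 180].

### API

Orientations are given as a 3x3 rotation matrix whose columns are the frame's x, y, z axes.
In Python, from rig import env, imaging, job, models gives the robot as it stands. The module is installed in compiled form; this text tells all that it offers.
- The arm moves only by the tool jog_arm, never from a script. Its argument "plan" is text: rows parted by semicolons, each of 7 numbers parted by spaces: the turn, a rotation vector about the tool's x, y, z in degrees, then the shift along the tool's x, y, z in cm, then the closure in counts, from 0 (fully open) to 255 (shut). In form: rx ry rz x y z claw; .... A call has 1 to 10 rows; each row shifts and turns the commanded pose from where the row before left it, along the tool's axes as they then stand; what a row does not reach is not made up. A row lasts 1/12 s, in which the tool goes at most 41.7 mm and 7.16 degrees, less where a joint would pass 70% of its speed; a pose out of reach is approached as far as the arm can. A call with a gripper value outside its range is refused whole. The fingers move at their own pace and stop on an object; "grip_force" is the grip in N (left out, the last holds). Time passes only in rows, so rows that do not move let the fingers close. It gives the time, the measured TCP pose, the force, the opening and the grip force at its end, in the units of the state.
- env.observe(): the state, without advancing time (a new reading comes with each control period).
- imaging.get_image(name): name is "scene" or "top"; returns a dict with "pixels" (384x512x3 uint8, red, green, blue), "depth" (384x512 float32, m along the optical axis (not along the pixel's ray), 0 where there is no reading), "fov_y" (degrees; the focal length in pixels is half the picture's height over the tangent of half this angle, whatever the lens; pixels are square), "cx", "cy" (the principal point, pixels), "world_from_camera" (4x4, takes a point from camera to world coordinates). Camera axes: x right, y down, z forward; pixel columns grow to the right and rows downward; lengths in m; the calibration is good to about 2 mm. A picture is of the moment at which its call begins.
- job.close_job(): hands the job in; it is judged then, once.
Trained networks look in the newest picture that a camera, given by its name, has taken for a name from the list of things; names that differ only in an ending like _2 or _b are one class to them, and where a whole thing is asked for, a point or a joint stands for the part that bears it (a point fixed in the world has none). Each returns a list of dicts, best first, with "confidence" (0 to 1); they miss things now and then, are a little off and sometimes report something else, mostly with a low value. They report only what shows in the picture. A call takes as long as a camera call. They do not tell look-alikes from the thing itself.
- models.outline_of(camera, query): "region" (384x512 bool, what is visible of it) and "bbox" ([centre column, centre row, width, height] in pixels, round what is visible of it).
- models.tip_of(camera, query): "at" ([column, row] in pixels: a listed point, or the origin of a listed thing).
The state is a dict: "time_s": time; "q": joint angles; "qvel": joint speeds; "joint_efforts": joint torques, N m; "position": TCP position; "tool_rot": TCP orientation; "ft_force": force on the tool from outside, world axes, zero at the start; "wrist_torque": the same for the moment, N m; "grip_width": finger opening in m; "gripper_force": force on a finger pad.
Only numpy, scipy, OpenCV 4.12 (cv2) and the standard library are available. Lean on these libraries where they do the work, as an engineer would, in place of code of your own. Each camera call takes 0.05 s, during which the arm holds its last target. There are 200 camera calls.

## Working session

There is one attempt and no reset: what is moved stays moved. The work goes in short steps, Python scripts to look and compute and a tool call to move; the robot and the scene stay as the last step left them, time stands still between calls to the robot, and variables do not carry over. Pictures are saved under pics/ and viewed, at most 10 in all, crops included, and the job is handed in when it is done.

Besides the shell and the picture viewer there is one more tool, called after "Emit:" as name(argument=value, ...) on one line, values as JSON. jog_arm: Moves the arm, as the interface text tells. Its arguments: {"type":"object","properties":{"plan":{"type":"string"},"grip_force":{"type":"number"}},"required":["plan"]}

```bash
mkdir -p pics; cat > h.py <<'E'
import numpy as np, cv2
from rig import env, imaging, job, models
def img(n):
    return imaging.get_image(n)
def f(im): return 192/np.tan(np.radians(im["fov_y"]/2))
def cloud(im):
    d=im["depth"];v,u=np.mgrid[0:384,0:512];k=f(im)
    P=np.stack([(u-im["cx"])/k*d,(v-im["cy"])/k*d,d],-1)
    T=im["world_from_camera"];W=P@T[:3,:3].T+T[:3,3];W[d<=0]=np.nan
    return W
def onplane(im,uv,z):
    T=im["world_from_camera"];k=f(im)
    r=T[:3,:3]@np.array([(uv[0]-im["cx"])/k,(uv[1]-im["cy"])/k,1]);return T[:3,3]+r*(z-T[2,3])/r[2]
E
python3 - <<'E'
from h import *
np.set_printoptions(precision=4,suppress=True)
ims={}
for n in("scene","top"):
    im=img(n);W=cloud(im);ims[n]=im
    print(n,im["fov_y"],im["world_from_camera"].round(3).tolist())
    for q in("stand","tube","rest","prism","gear","mount","flap","index","jaw"):
        for o in models.outline_of(n,q)[:4]:
            print(q,round(o["confidence"],2),np.round(o["bbox"]),np.nanmedian(W[o["region"]],0))
    for q in("stand","clip_seat","flap_hinge","crank_grip","flap_tip","index_tip","tube","rest"):
        for o in models.tip_of(n,q)[:3]:
            u=np.round(o["at"]).astype(int);print("tip",q,round(o["confidence"],2),np.round(o["at"],1),W[min(u[1],383),min(u[0],511)])
p=np.vstack([cv2.resize(ims[n]["pixels"],(400,300),interpolation=cv2.INTER_AREA) for n in ims])
cv2.imwrite("pics/a.png",ims["scene"]["pixels"][...,::-1]);cv2.imwrite("pics/b.png",ims["top"]["pixels"][...,::-1])
print(env.tcp_to_grasp,env.observe())
E
```

```text
scene 57.62323021692291 [[-0.863, 0.415, -0.287, 0.896], [0.505, 0.715, -0.483, 0.388], [0.005, -0.562, -0.827, 0.997], [0.0, 0.0, 0.0, 1.0]]
stand 0.8 [310. 252.  85. 129.] [0.5702 0.1115 0.0157]
tube 0.7 [270. 138.   7.  35.] [ 0.4179 -0.3495  0.0253]
tube 0.61 [242. 106.  14.  37.] [ 0.4302 -0.5597  0.0256]
tube 0.56 [230. 152.  16.  42.] [ 0.59   -0.3356  0.0608]
rest 0.77 [229. 158.  19.  33.] [ 0.5945 -0.3555  0.0065]
prism 0.73 [226. 258.  21.  19.] [ 0.7766 -0.0095  0.0328]
prism 0.37 [310. 254.  87. 124.] [0.5705 0.1115 0.0166]
gear 0.8 [273. 336.  22.  19.] [0.7718 0.2421 0.011 ]
mount 0.66 [210. 183.  20.  22.] [ 0.7156 -0.2732  0.0101]
mount 0.37 [326. 270.  52.  50.] [0.5761 0.1625 0.0533]
flap 0.9 [324. 269.  50.  50.] [0.5778 0.1608 0.0533]
index 0.62 [294. 261.  15.  20.] [0.626  0.1098 0.0837]
index 0.24 [229. 153.  22.  44.] [ 0.5888 -0.337   0.0599]
jaw 0.62 [288. 210.  16.  45.] [ 0.5476 -0.0102  0.1028]
tip stand 0.59 [303.8 247.4] [0.5695 0.0876 0.0593]
tip clip_seat 0.83 [295.  211.5] [ 0.5205 -0.0311  0.0415]
tip flap_hinge 0.9 [311.  246.9] [0.551  0.0971 0.0
[... 1757 characters left out ...]
3613  0.0232]
tip tube 0.56 [398.1 257. ] [ 0.4143 -0.5677  0.0278]
tip rest 0.57 [325.  201.5] [ 0.5704 -0.3485  0.0583]
-0.0187 {'time_s': 1.8, 'q': array([ 51.2059,  21.8082,  74.3362,   0.0001,  83.8587, -12.3366]), 'qvel': array([ 0.0232, -0.0444, -0.031 , -0.0076,  0.0848,  0.0263]), 'joint_efforts': array([  0.0003, -44.8327, -23.146 ,  -0.0002,   0.0006,   0.    ]), 'position': array([0.245 , 0.4924, 0.2313]), 'tool_rot': array([[-0.8953,  0.4455, -0.    ],
       [ 0.4455,  0.8953, -0.    ],
       [ 0.    , -0.0001, -1.    ]]), 'ft_force': array([-0.3977, -0.788 , -0.0761]), 'wrist_torque': array([ 0.0008,  0.0139, -0.0302]), 'gripper_force': 0.0, 'grip_width': 0.08533460483743421}
```

View pics/a.png

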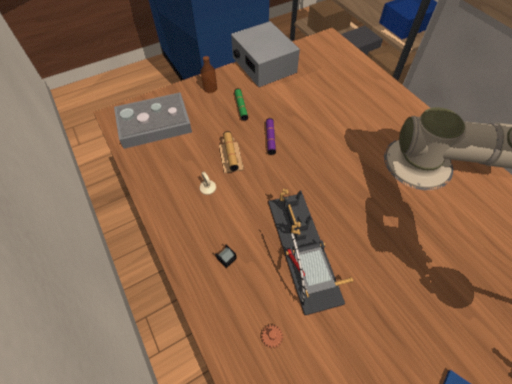

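View pics/b.png

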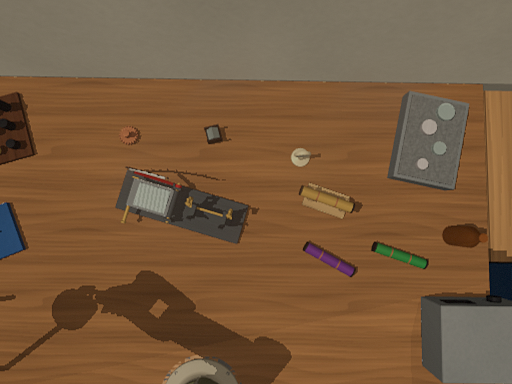

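The scene view shows three tube-shaped things: brass at scene (230,152) / top (327,199), purple at scene (270,135) / top (329,259), and green at scene (242,104) / top (399,255). The brass one in the wooden rest fits the description. The stand is at top (182,206), with its crank pin towards the robot. Next I'll fit the poses and confirm the tube in a crop.

```bash
cat > m.py <<'E'
from h import *
from scipy.optimize import minimize
np.set_printoptions(precision=4,suppress=True)
ims={n:img(n) for n in("scene","top")}
C={n:cloud(i) for n,i in ims.items()}
S={};
for n in ims:
    W=C[n]; m=(W[...,2]>.008)&(W[...,2]<.022)
    o=models.outline_of(n,"stand")[0]["region"]; o=cv2.dilate(o.astype(np.uint8),np.ones((5,5)))>0
    S[n]=W[m&o][:,:2]
    r=cv2.minAreaRect(S[n].astype(np.float32));print(n,"rect",r,len(S[n]))
    hsv=cv2.cvtColor(ims[n]["pixels"],cv2.COLOR_RGB2HSV)
    o=[o for o in models.outline_of(n,"tube") if np.hypot(*(np.nanmedian(C[n][o["region"]],0)[:2]-[.585,-.345]))<.04][0]
    T=W[o["region"]&(W[...,2]>.052)&(W[...,2]<.072)]
    r=cv2.minAreaRect(T[:,:2].astype(np.float32));print(n,"tube",r,np.percentile(T[:,2],[50,95]))
    o=models.outline_of(n,"rest")[0]["region"];R=W[o&(W[...,2]>.003)&(W[...,2]<.014)];print("rest",cv2.minAreaRect(R[:,:2].astype(np.float32)))
np.savez("c.npz",**C)
c=ims["top"]["pixels"][160:280,290:440];s=ims["scene"]["pixels"][80:200,200:300]
cv2.imwrite("pics/c.png",cv2.resize(c,None,fx=4,fy=4,interpolation=cv2.INTER_CUBIC)[...,::-1])
c=ims["top"]["pixels"][155:255,105:260]
cv2.imwrite("pics/d.png",cv2.resize(c,None,fx=5,fy=5,interpolation=cv2.INTER_CUBIC)[...,::-1])
E
python3 m.py
```

```text
scene rect ((0.5576306581497192, 0.07231692969799042), (0.38020771741867065, 0.1210268884897232), 74.44345092773438) 2378
scene tube ((0.584962010383606, -0.3501983880996704), (0.16311781108379364, 0.029044238850474358), 71.66680145263672) [0.0614 0.0657]
rest ((0.5823450684547424, -0.357090562582016), (0.1298431158065796, 0.06962453573942184), 71.57514190673828)
top rect ((0.5552376508712769, 0.06983888149261475), (0.3821561932563782, 0.1199786514043808), 74.35208892822266) 2896
top tube ((0.5816497206687927, -0.35330021381378174), (0.16001109778881073, 0.029944736510515213), 71.443359375) [0.0636 0.068 ]
rest ((0.5790390968322754, -0.3601488471031189), (0.1286594271659851, 0.07268711924552917), 70.50144958496094)
```

View pics/c.png

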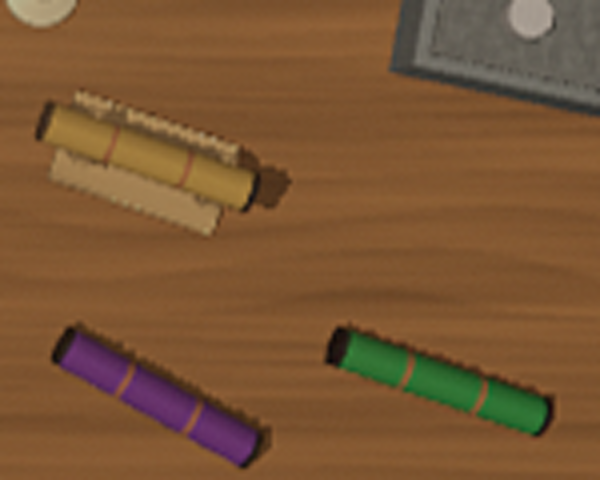

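View pics/d.png

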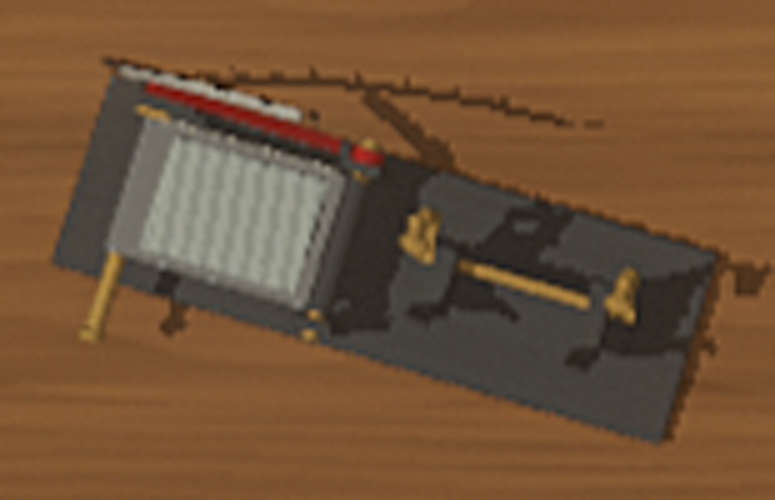

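The crop confirms the brass tube in the wooden rest at crop (145,155), i.e. top (327,199). The stand crop shows the crank pin at (95,295) and the red arm at (250,120). I'll start moving towards the tube.

Emit:
jog_arm(plan="0 0 7 0 0 0 0;0 0 7 0 0 0 0;0 0 7 0 0 0 0;0 0 7 0 0 0 0;0 0 7 0 0 0 0;0 0 7 0 0 0 0;0 0 7 0 0 0 0;0 0 7 0 0 0 0;0 0 7 0 0 0 0;0 0 7 0 0 0 0", grip_force=40)

```text
time_s: 3.03
position: [0.245, 0.4924, 0.2313]
tool_rot: [[0.118, 0.993, -0.0], [0.993, -0.118, -0.0], [-0.0, -0.0, -1.0]]
ft_force: [-0.1, 0.7, 0.3]
grip_width: 0.0855
gripper_force: 0.0
```

Emit:
jog_arm(plan="0 0 7 0 0 0 0;0 0 5 0 0 0 0;0 0 0 -2.5 2.1 0 0;0 0 0 -2.9 2.4 0 0;0 0 0 -2.9 2.4 0 0;0 0 0 -2.9 2.4 0 0;0 0 0 -2.9 2.4 0 0;0 0 0 -2.9 2.4 0 0;0 0 0 -2.9 2.4 0 0;0 0 0 -2.9 2.4 0 0")

```text
time_s: 3.87
position: [0.3523, 0.2146, 0.2315]
tool_rot: [[0.316, 0.949, 0.001], [0.949, -0.316, 0.0], [0.0, 0.001, -1.0]]
ft_force: [0.9, 0.5, 0.3]
grip_width: 0.0855
gripper_force: 0.0
```

Emit:
jog_arm(plan="0 0 0 -2.9 2.4 0 0;0 0 0 -2.9 2.4 0 0;0 0 0 -2.9 2.4 0 0;0 0 0 -2.9 2.4 0 0;0 0 0 -2.9 2.4 0 0;0 0 0 -2.9 2.4 0 0;0 0 0 -2.9 2.4 0 0;0 0 0 -2.9 2.4 0 0;0 0 0 -2.9 2.4 0 0;0 0 0 -2.9 2.4 0 0")

```text
time_s: 4.7
position: [0.4883, -0.1368, 0.2314]
tool_rot: [[0.317, 0.948, 0.0], [0.948, -0.317, -0.0], [0.0, 0.0, -1.0]]
ft_force: [0.3, 0.0, 0.3]
grip_width: 0.0854
gripper_force: 0.0
```

```bash
cat >> h.py <<'E'
SP=np.array([.5564,.0711,0]);
def Rz(d): a=np.radians(d);return np.array([[np.cos(a),-np.sin(a),0],[np.sin(a),np.cos(a),0],[0,0,1]])
SR=Rz(-15.6)
def tostand(W,P=SP): return (W-P)@SR
def need(target,yawy):
    "tool-down: tool-frame shift (cm) and rz (deg) to put TCP at target with tool y at world angle yawy"
    s=env.observe();R=s["tool_rot"];d=R.T@(np.array(target)-s["position"])*100
    a=np.degrees(np.arctan2(R[1,1],R[0,1]));return d.round(2),round(((a-yawy+90)%180)-90,2),s["position"].round(4)
E
python3 - <<'E'
from h import *
np.set_printoptions(precision=4,suppress=True)
print(need([.5833,-.3517,.031],-18.45))
for n,P in (("scene",[.5576,.0723,0]),("top",[.5552,.0698,0])):
    im=img(n);L=tostand(cloud(im),np.array(P))*1000
    h=cv2.cvtColor(im["pixels"],cv2.COLOR_RGB2HSV)
    red=((h[...,0]<6)|(h[...,0]>174))&(h[...,1]>150)&(h[...,2]>70)&(abs(L[...,0]-60)<20)&(L[...,1]>10)&(L[...,1]<180)&(L[...,2]>30)
    p=L[red];r=np.hypot(p[:,1]-20,p[:,2]-50);a=np.arctan2(p[:,2]-50,p[:,1]-20)
    q=p[r>30];vx,vy,x0,y0=cv2.fitLine(q[:,1:].astype(np.float32),cv2.DIST_HUBER,0,.1,.1).ravel()
    print(n,len(q),"line ang",np.arctan(vy/vx),"through",x0,y0,"med ang",np.median(a[r>60]),q[:,0].mean(),r.max())
    br=(h[...,0]>12)&(h[...,0]<30)&(h[...,1]>120)&(abs(L[...,0])<58)&(L[...,1]<0)&(L[...,1]>-185)&(L[...,2]>25)
    b=L[br];print("brass n",len(b))
    for y0 in range(-165,-10,13):
        t=b[(b[:,1]>=y0)&(b[:,1]<y0+13)]
        if len(t): print(y0,len(t),"x",t[:,0].min().round(),np.median(t[:,0]).round(),t[:,0].max().round(),"z",t[:,2].min().round(),np.median(t[:,2]).round(),t[:,2].max().round())
    ir=(abs(L[...,0])<50)&(L[...,1]<-25)&(L[...,1]>-160)&(L[...,2]>85)&~br
    t=L[ir];print("iron fork top",[ (np.percentile(t[m],[2,50,98],axis=0).round().tolist()) for m in (t[:,1]<-90,t[:,1]>-90) if m.any()])
    hz=tostand(cloud(im)[(models.outline_of(n,"flap") or [{"region":red}])[0]["region"]],np.array(P))*1000
    print("flap x",np.percentile(hz[hz[:,2]>45],[1,50,99],axis=0).round(1).tolist())
E
```

```text
(array([-17.37,  15.82,  20.05]), np.float64(-0.03), array([ 0.4883, -0.1368,  0.2314]))
scene 42 line ang 0.7400552 through 57.91809 87.56792 med ang 0.7671718376684965 55.591378251808074 140.1837293896021
brass n 175
-152 50 x 10.0 24.0 34.0 z 71.0 108.0 127.0
-139 4 x 3.0 6.0 11.0 z 51.0 59.0 62.0
-126 8 x 3.0 9.0 12.0 z 48.0 62.0 64.0
-113 9 x 2.0 9.0 13.0 z 43.0 62.0 66.0
-100 9 x 2.0 10.0 12.0 z 47.0 61.0 65.0
-87 10 x -6.0 9.0 12.0 z 42.0 61.0 66.0
-74 7 x -9.0 8.0 14.0 z 37.0 60.0 62.0
-48 13 x 1.0 11.0 22.0 z 49.0 65.0 114.0
-35 63 x 7.0 23.0 35.0 z 61.0 105.0 127.0
iron fork top [[[-49.0, -160.0, 101.0], [-16.0, -152.0, 498.0], [28.0, -134.0, 539.0]], [[-29.0, -50.0, 88.0], [-21.0, -43.0, 104.0], [25.0, -31.0, 114.0]]]
flap x [[-84.6, 15.5, 48.6], [-3.9, 92.3, 53.3], [40.1, 146.7, 58.2]]
top 71 line ang 0.73637336 through 79.93125 108.91654 med ang 0.7720593265535303 53.51254766797701 137.25507746459365
brass n 131
-165 2 x 14.0 23.0 32.0 z 510.0 511.0 513.0
-152 2 x -46.0 -42.0 -37.0 z 539.0 539.0 540.0
-126 1 x 11.0 11.0 11.0 z 62.0 62.0 62.0
-113 13 x 5.0 9.0 12.0 z 45.0 61.0 66.0
-100 13 x 5.0 9.0 12.0 z 42.0 64.0 67.0
-87 11 x 5.0 8.0 12.0 z 45.0 64.0 67.0
-74 13 x 5.0 9.0 12.0 z 45.0 63.0 66.0
-61 12 x 4.0 8.0 12.0 z 45.0 62.0 66.0
-48 15 x 8.0 20.0 33.0 z 62.0 115.0 128.0
-35 41 x 6.0 18.0 32.0 z 62.0 113.0 130.0
iron fork top [[[-49.0, -160.0, 503.0], [-18.0, -156.0, 537.0], [23.0, -150.0, 543.0]], [[-29.0, -51.0, 87.0], [-19.0, -45.0, 107.0], [34.0, -30.0, 120.0]]]
flap x [[-76.6, 13.1, 50.1], [-1.7, 82.3, 55.6], [39.7, 145.3, 61.0]]
```

The index arm reads about 0.74 rad. Next I go above the tube and descend.

Emit:
jog_arm(plan="0 0 0 -2.9 2.6 0 0;0 0 0 -2.9 2.6 0 0;0 0 0 -2.9 2.6 0 0;0 0 0 -2.9 2.6 0 0;0 0 0 -2.9 2.7 0 0;0 0 0 -2.9 2.7 2 0;0 0 0 0 0 4 0;0 0 0 0 0 4 0;0 0 0 0 0 2 0;0 0 0 0 0 0 0")

```text
time_s: 5.73
position: [0.5802, -0.3448, 0.1074]
tool_rot: [[0.315, 0.949, -0.008], [0.949, -0.315, 0.007], [0.004, -0.009, -1.0]]
ft_force: [0.0, 0.2, -0.3]
grip_width: 0.0853
gripper_force: 0.0
```

```bash
python3 - <<'E'
from h import *
print(need([.5833,-.3517,.031],-18.45))
E
```

```text
(array([-0.59,  0.59,  7.63]), np.float64(0.06), array([ 0.5802, -0.3448,  0.1074]))
```

Emit:
jog_arm(plan="0 0 0 0 0 2 0;0 0 0 0 0 0 0;0 0 0 0 0 0 0")

```text
time_s: 5.98
position: [0.5822, -0.3469, 0.094]
tool_rot: [[0.316, 0.949, 0.0], [0.949, -0.316, -0.0], [-0.0, 0.001, -1.0]]
ft_force: [0.3, -0.4, -0.0]
grip_width: 0.0854
gripper_force: 0.0
```

```bash
python3 - <<'E'
from h import *
print(need([.5833,-.3517,.031],-18.45),env.observe()["tool_rot"][:,2])
E
```

```text
(array([-0.42,  0.26,  6.3 ]), np.float64(0.05), array([ 0.5822, -0.3469,  0.094 ])) [ 4.80734259e-04 -3.38010990e-04 -9.99999827e-01]
```

Emit:
jog_arm(plan="0 0 0 -0.4 0.3 1 0;0 0 0 0 0 3 0;0 0 0 0 0 2.3 0;0 0 0 0 0 0 0;0 0 0 0 0 0 0")

```text
time_s: 6.4
position: [0.5834, -0.3525, 0.0298]
tool_rot: [[0.317, 0.949, -0.0], [0.949, -0.317, 0.0], [0.0, -0.0, -1.0]]
ft_force: [0.3, -1.0, -0.1]
grip_width: 0.0856
gripper_force: 0.0
```

Emit:
jog_arm(plan="0 0 0 0 0 0 255;0 0 0 0 0 0 255;0 0 0 0 0 0 255;0 0 0 0 0 0 255;0 0 0 0 0 0 255;0 0 0 0 0 0 255;0 0 0 0 0 0 255;0 0 0 0 0 0 255")

```text
time_s: 7.07
position: [0.5813, -0.3518, 0.0307]
tool_rot: [[0.316, 0.949, -0.005], [0.949, -0.316, 0.002], [0.0, -0.005, -1.0]]
ft_force: [-13.4, 4.0, 10.5]
grip_width: 0.0287
gripper_force: 39.4
```

Emit:
jog_arm(plan="0 0 0 0 -0.2 -1 255;0 0 0 0 0 -3 255;0 0 0 0 0 -4 255;0 0 0 0 0 -4 255;0 0 -2.8 0 0 -4 255;0 0 0 0 0 -1 255;0 0 0 0 0 0 255;0 0 0 0 0 0 255", grip_force=60)

```text
time_s: 7.73
position: [0.5812, -0.3515, 0.199]
tool_rot: [[0.27, 0.963, -0.0], [0.963, -0.27, 0.0], [0.0, -0.0, -1.0]]
ft_force: [0.3, -0.4, -2.3]
grip_width: 0.0287
gripper_force: 59.6
```

```bash
python3 - <<'E'
from h import *
print(need([.532,-.0156,.165],-15.6),env.observe()["tool_rot"][:,2],env.observe()["ft_force"])
E
```

```text
(array([ 31.01, -13.82,   3.42]), np.float64(-0.08), array([ 0.5812, -0.3515,  0.199 ])) [-2.74876150e-04  3.06605056e-04 -9.99999915e-01] [ 0.32078242 -0.38195529 -2.28118207]
```

Emit:
jog_arm(plan="0 0 0 3 -1.4 0 255;0 0 0 3.6 -1.6 0 255;0 0 0 3.6 -1.6 0 255;0 0 0 3.6 -1.6 0 255;0 0 0 3.6 -1.6 0 255;0 0 0 3.6 -1.6 0 255;0 0 0 3.6 -1.6 0 255;0 0 0 3.6 -1.6 0 255;0 0 0 3.1 -1.2 0 255;0 0 0 0 0 0 255")

```text
time_s: 8.57
position: [0.5308, -0.0077, 0.1975]
tool_rot: [[0.266, 0.964, -0.005], [0.964, -0.266, 0.003], [0.001, -0.005, -1.0]]
ft_force: [0.1, 0.4, -2.2]
grip_width: 0.0284
gripper_force: 59.6
```

Emit:
jog_arm(plan="0 0 0 0 0 1.5 255;0 0 0 0 0 0.5 255;0 0 0 0 0 0 255;0 0 0 0 0 0 255")

```text
time_s: 8.9
position: [0.5327, -0.0135, 0.1785]
tool_rot: [[0.271, 0.963, -0.003], [0.963, -0.271, 0.001], [-0.0, -0.003, -1.0]]
ft_force: [-0.3, 0.4, -1.2]
grip_width: 0.0283
gripper_force: 59.6
```

```bash
cat > t.py <<'E'
from h import *
np.set_printoptions(precision=4,suppress=True)
print(need([.532,-.0156,.165],-15.6))
s=env.observe();print(tostand(s["position"])*1000,s["ft_force"])
out=[]
for n,P in (("scene",[.5576,.0723,0]),("top",[.5552,.0698,0])):
    im=img(n);W=cloud(im)
    L=tostand(W,np.array(P))*1000;out.append(im["pixels"][130:280,200:400] if n=="scene" else im["pixels"][150:260,110:260])
    ax=s["position"][2]*1000+18.7
    for o in models.outline_of(n,"tube")[:5]:
        t=L[o["region"]];
        if abs(np.nanmedian(t[:,1])+90)>40: continue
        t=t[(abs(t[:,2]-ax)<20)&(abs(t[:,0])<30)&(t[:,1]<20)&(t[:,1]>-200)]
        print(n,o["confidence"],len(t),"y",t[:,1].min(),t[:,1].max())
        for a,b in((-175,-140),(-140,-90),(-90,-45),(-45,10)):
            p=t[(t[:,1]>a)&(t[:,1]<b)]
            if len(p)>5: print(" y",a,b,"x",np.percentile(p[:,0],[2,98]),"ztop",np.percentile(p[:,2],[2,97]))
    # brass nose reference
a=cv2.resize(out[0],(533,400),interpolation=cv2.INTER_CUBIC)
cv2.imwrite("pics/e%d.png"%int(s["time_s"]*100),a[...,::-1])
E
python3 t.py;ls pics
```

```text
(array([-0.22, -0.  ,  1.35]), np.float64(-0.1), array([ 0.5327, -0.0135,  0.1785]))
[ -0.1124 -87.8712 178.4993] [-0.315   0.3945 -1.2018]
a.png
b.png
c.png
d.png
e890.png
```

```bash
cat > t2.py <<'E'
from h import *
np.set_printoptions(precision=1,suppress=True)
s=env.observe();ax=s["position"][2]*1000+18.7
for n,P in (("scene",[.5576,.0723,0]),("top",[.5552,.0698,0])):
    im=img(n);L=tostand(cloud(im),np.array(P))*1000
    m=(abs(L[...,2]-ax)<17)&(abs(L[...,0])<24)&(abs(L[...,1]+90)<100)
    p=L[m];print(n,len(p),"y",np.percentile(p[:,1],[.5,99.5]),p[:,1].min(),p[:,1].max())
    for a in range(-180,10,15):
        q=p[(p[:,1]>=a)&(p[:,1]<a+15)]
        if len(q)>8: print(a,len(q),"x",np.percentile(q[:,0],[2,98]),"z",np.percentile(q[:,2],[5,97]))
    b=L[(L[...,2]>100)&(L[...,2]<131)&(abs(L[...,0]-22)<20)&(abs(L[...,1]+90)<70)]
    if n=="scene": cv2.imwrite("pics/e%d.png"%int(s["time_s"]*100),cv2.resize(im["pixels"][150:300,220:420],(800,600),interpolation=cv2.INTER_CUBIC)[...,::-1])
E
python3 t2.py;ls pics
```

```text
scene 414 y [-166.9   -7.3] -168.35419710056962 -6.885249586680552
-105 23 x [-12.6   4.8] z [205.5 214.6]
-90 83 x [-23.1  23.4] z [188.9 213.8]
-75 55 x [-10.1  16.4] z [200.4 213.7]
-60 53 x [-10.1  16.6] z [200.1 213.9]
-45 57 x [-10.7  16.3] z [199.2 214.5]
-30 61 x [-10.7  16.5] z [200.4 213.4]
-15 70 x [-10.3  16.5] z [187.3 213.2]
top 125 y [-167.7 -141.5] -167.70914654366402 -141.06866296546949
-180 17 x [-11.   15.3] z [188.  214.4]
-165 69 x [-12.   16.1] z [204.7 215.1]
-150 39 x [-12.1  16.3] z [204.4 215.3]
a.png
b.png
c.png
d.png
e890.png
e910.png
```

View pics/e890.png

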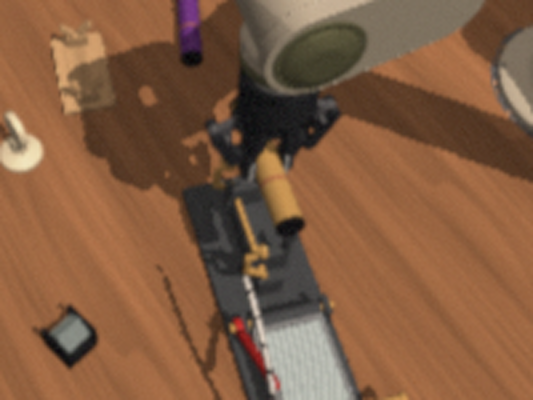

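The picture shows the tube held over the clip, near end at crop (285,225) and jaw nose at (257,260). Relative to the stand it sits about 2 mm too far in +x and 2.5 mm in +y. I'll correct that and descend.

Emit:
jog_arm(plan="0 0 0 -0.25 -0.2 0 255;0 0 0 0 0 3 255;0 0 0 0 0 2 255;0 0 0 0 0 1 255;0 0 0 0 0 0 255;0 0 0 0 0 0 255")

```text
time_s: 9.7
position: [0.5304, -0.0152, 0.1197]
tool_rot: [[0.27, 0.963, -0.0], [0.963, -0.27, 0.0], [-0.0, -0.0, -1.0]]
ft_force: [-0.8, -1.0, -1.1]
grip_width: 0.0284
gripper_force: 59.7
```

```bash
python3 t2.py; python3 -c "
from h import *;print(need([.532,-.0156,.0763],-15.6),env.observe()['tool_rot'][:,2].round(4))"
```

```text
scene 367 y [-168.3   -9.1] -168.90766355756188 -8.904975215799102
-105 23 x [-15.6   6.3] z [145.  154.8]
-90 73 x [-20.5  21.4] z [128.6 154. ]
-75 49 x [-12.7  14.7] z [141.1 153.9]
-60 50 x [-13.6  14.5] z [140.3 153.9]
-45 52 x [-12.5  14.3] z [139.4 153.3]
-30 57 x [-12.6  15.3] z [140. 153.]
-15 54 x [-13.7  12.9] z [124.8 153.2]
top 100 y [-170.  -144.4] -170.06275465640115 -144.01510955784764
-180 22 x [-12.8  14.4] z [135.6 154.8]
-165 56 x [-13.9  19.7] z [143.8 154.9]
-150 22 x [-13.9  23.1] z [125.6 155.2]
(array([-0.01,  0.1 ,  4.43]), np.float64(-0.06), array([ 0.5309, -0.0152,  0.1206])) [ 1.9e-03 -5.0e-04 -1.0e+00]
```

Emit:
jog_arm(plan="0 0 0 0 0 1 255;0 0 0 0 0 0.8 255;0 0 0 0 0 0.6 255;0 0 0 0 0 0.4 255;0 0 0 0 0 0 255;0 0 0 0 0 0 255")

```text
time_s: 10.3
position: [0.5296, -0.0148, 0.0909]
tool_rot: [[0.27, 0.963, -0.003], [0.963, -0.27, 0.001], [-0.0, -0.003, -1.0]]
ft_force: [-3.3, 1.0, -3.7]
grip_width: 0.0285
gripper_force: 59.5
```

Emit:
jog_arm(plan="0 0 0 0 0 0.4 255;0 0 0 0 0 0.4 255;0 0 0 0 0 0.4 255;0 0 0 0 0 0.2 255;0 0 0 0 0 0 255;0 0 0 0 0 0 255")

```text
time_s: 10.8
position: [0.5307, -0.0152, 0.0774]
tool_rot: [[0.27, 0.963, 0.0], [0.963, -0.27, -0.0], [-0.0, 0.0, -1.0]]
ft_force: [0.4, 0.6, -4.0]
grip_width: 0.0283
gripper_force: 59.5
```

Emit:
jog_arm(plan="0 0 0 0 0 0.2 255;0 0 0 0 0 0 255;0 0 0 0 0 0.2 255;0 0 0 0 0 0 255;0 0 0 0 0 0 255")

```text
time_s: 11.22
position: [0.5311, -0.0152, 0.0757]
tool_rot: [[0.27, 0.963, 0.003], [0.963, -0.27, -0.001], [-0.0, 0.003, -1.0]]
ft_force: [-4.5, -0.3, 17.1]
grip_width: 0.0286
gripper_force: 62.0
```

Emit:
jog_arm(plan="0 0 0 0 0 -0.1 110;0 0 0 0 0 0 110;0 0 0 0 0 0 110;0 0 0 0 0 0 110;0 0 0 0 0 0 110;0 0 0 0 0 -1 110;0 0 0 0 0 -3 110;0 0 0 0 0 -4 110;0 0 0 0 0 -4 110;0 0 0 0 0 -3 110")

```text
time_s: 12.05
position: [0.5306, -0.015, 0.2286]
tool_rot: [[0.27, 0.963, 0.003], [0.963, -0.27, -0.001], [0.0, 0.003, -1.0]]
ft_force: [0.8, -0.4, 0.0]
grip_width: 0.0487
gripper_force: 0.0
```

```bash
python3 - <<'E'
from h import *
np.set_printoptions(precision=1,suppress=True)
s=env.observe();print(s["position"],s["ft_force"],s["grip_width"])
for n,P in (("scene",[.5576,.0723,0]),("top",[.5552,.0698,0])):
    im=img(n);L=tostand(cloud(im),np.array(P))*1000
    m=(L[...,2]>95)&(L[...,2]<113)&(abs(L[...,0])<12)&(abs(L[...,1]+90)<100)
    p=L[m];print(n,len(p),"y",p[:,1].min(),p[:,1].max())
    for a in range(-180,10,15):
        q=p[(p[:,1]>=a)&(p[:,1]<a+15)]
        if len(q)>8: print(a,len(q),"x",np.percentile(q[:,0],[2,98]),"z",np.percentile(q[:,2],[5,50,90]))
    if n=="scene": cv2.imwrite("pics/g.png",cv2.resize(im["pixels"][175:325,240:390],(600,600),interpolation=cv2.INTER_CUBIC)[...,::-1])
E
```

```text
[ 0.5 -0.   0.2] [ 0.8 -0.4  0. ] 0.04867990236030555
scene 362 y -169.65746407992873 -8.197873645328517
-165 22 x [-10.3  10.5] z [104.  107.9 109.5]
-150 31 x [-10.6  11.1] z [103.9 106.8 109.9]
-135 32 x [-9.9 11.4] z [102.3 107.  109.1]
-120 34 x [-10.7  11.3] z [103.6 107.1 109.3]
-105 36 x [-11.7  12. ] z [101.9 106.5 108.9]
-90 34 x [-9.8 11.5] z [102.8 106.8 108.9]
-75 37 x [-10.3  10.9] z [103.2 107.  109.7]
-60 36 x [-10.   11.1] z [103.4 107.1 109.7]
-45 32 x [-10.    9.1] z [103.8 108.4 109.9]
-30 37 x [-11.1  10.6] z [103.7 107.5 109.4]
-15 25 x [-10.3  11.7] z [ 97.4 105.8 109.5]
top 119 y -169.96635693458538 -130.48088779965656
-180 15 x [-11.1  11.6] z [103.3 108.3 111.8]
-165 47 x [-11.   10.6] z [105.  108.9 111.6]
-150 45 x [-11.6  10.5] z [104.9 108.4 111.1]
-135 12 x [-9.5  9.5] z [106.3 109.2 110.1]
```

View pics/g.png

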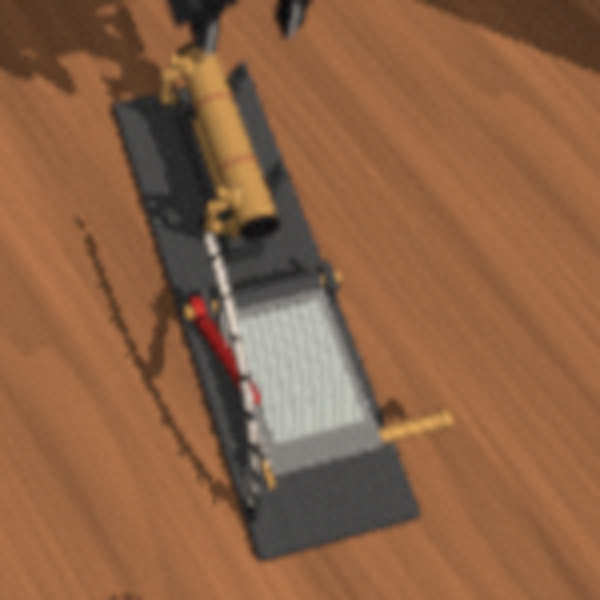

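The tube is home: its top is level at about 110 mm and it is centred at y ≈ -89. The picture shows the jaw noses over the tube at (180,75) and (222,210), and the crank pin at (418,428). I'll turn the tool and go to the pin.

Emit:
jog_arm(plan="0 0 -7 0 0 0 110;0 0 -7 0 0 0 110;0 0 -7 0 0 0 110;0 0 -7 0 0 0 110;0 0 -7 0 0 0 110;0 0 -7 0 0 0 110;0 0 -7 0 0 0 110;0 0 -7 0 0 0 110;0 0 -7 0 0 0 110;0 0 -7 0 0 0 110")

```text
time_s: 12.98
position: [0.5301, -0.0149, 0.2242]
tool_rot: [[-0.816, 0.578, -0.001], [0.578, 0.816, 0.0], [0.001, -0.0, -1.0]]
ft_force: [-1.2, -0.6, -0.3]
grip_width: 0.0486
gripper_force: 0.0
```

Emit:
jog_arm(plan="0 0 -7 0 0 0 110;0 0 -7 0 0 0 110;0 0 -6 0 0 0 110;0 0 0 1 3.5 0 110;0 0 0 1.1 3.8 0 110;0 0 0 1.1 3.9 0 110;0 0 0 1.1 3.9 0 110;0 0 0 1.1 3.9 0 110;0 0 0 1.1 3.9 0 110;0 0 0 0 0 0 110")

```text
time_s: 13.82
position: [0.5283, 0.2289, 0.224]
tool_rot: [[-0.964, 0.264, -0.001], [0.264, 0.964, 0.002], [0.001, 0.001, -1.0]]
ft_force: [-0.8, -0.7, -0.4]
grip_width: 0.0483
gripper_force: 0.0
```

Emit:
jog_arm(plan="0 0 0 0 0 4 110;0 0 0 0 0 3 110;0 0 0 0 0 0 110;0 0 0 0 0 0 110;0 0 0 0 0 0 110")

```text
time_s: 14.23
position: [0.5304, 0.2229, 0.1562]
tool_rot: [[-0.963, 0.27, 0.002], [0.27, 0.963, 0.0], [-0.002, 0.001, -1.0]]
ft_force: [-0.2, 1.0, 0.2]
grip_width: 0.0485
gripper_force: 0.0
```

```bash
python3 - <<'E'
from h import *
np.set_printoptions(precision=1,suppress=True)
print(need([.5293,.2237,.031],74.4),env.observe()["q"])
for n,P in (("scene",[.5576,.0723,0]),("top",[.5552,.0698,0])):
    im=img(n);L=tostand(cloud(im),np.array(P))*1000
    p=L[(L[...,2]>40)&(L[...,2]<65)&(L[...,0]<-48)&(L[...,0]>-95)&(L[...,1]>115)&(L[...,1]<160)]
    print(n,len(p),np.percentile(p,[3,50,97],axis=0) if len(p) else "")
    for o in models.tip_of(n,"crank_grip")[:1]: print(o["confidence"],o["at"],tostand(onplane(im,o["at"],.05),np.array(P))*1000)
E
```

```text
(array([ 0.2,  0. , 12.5]), np.float64(-0.08), array([0.5, 0.2, 0.2])) [ 11.   27.9  77.3  -0.   74.7 -63.3]
scene 60 [[-90.  135.7  47.4]
 [-71.5 141.6  52.4]
 [-50.  145.6  56.9]]
0.78 [344.9, 282.2] [-70.7 142.7  50. ]
top 19 [[-74.8 134.   52.5]
 [-56.5 138.7  55. ]
 [-49.  143.7  58.5]]
0.56 [126.7, 216.1] [-72.  135.2  50. ]
```

Emit:
jog_arm(plan="0 0 0 0.2 0 3 110;0 0 0 0 0 4 110;0 0 0 0 0 4 110;0 0 0 0 0 1.5 110;0 0 0 0 0 0 110;0 0 0 0 0 0 110")

```text
time_s: 14.93
position: [0.5282, 0.2236, 0.0302]
tool_rot: [[-0.963, 0.27, 0.0], [0.27, 0.963, 0.0], [-0.0, 0.0, -1.0]]
ft_force: [-0.5, -0.1, 0.2]
grip_width: 0.0483
gripper_force: 0.0
```

Emit:
jog_arm(plan="0 0 0 0 0 0 255;0 0 0 0 0 0 255;0 0 0 0 0 0 255;0 0 0 0 0 0 255;0 0 0 0 0 0 255;0 0 0 0 0 0 255;0 0 0 0 0 0 255", grip_force=30)

```text
time_s: 15.52
position: [0.5287, 0.2243, 0.0311]
tool_rot: [[-0.963, 0.27, 0.003], [0.27, 0.963, 0.002], [-0.003, 0.002, -1.0]]
ft_force: [-0.0, 3.4, 7.0]
grip_width: 0.0084
gripper_force: 29.5
```

Emit:
jog_arm(plan="0 0 0 0 -0.02 -0.6 255;0 0 0 0 -0.04 -0.6 255;0 0 0 0 -0.08 -0.6 255;0 0 0 0 -0.1 -0.59 255;0 0 0 0 -0.13 -0.58 255;0 0 0 0 -0.16 -0.58 255;0 0 0 0 -0.19 -0.57 255;0 0 0 0 -0.22 -0.56 255;0 0 0 0 -0.25 -0.55 255;0 0 0 0 -0.27 -0.53 255")

```text
time_s: 16.35
position: [0.5249, 0.2112, 0.0887]
tool_rot: [[-0.963, 0.27, 0.004], [0.27, 0.963, 0.004], [-0.003, 0.005, -1.0]]
ft_force: [3.3, 10.9, 2.9]
grip_width: 0.009
gripper_force: 29.3
```

```bash
cat > a.py <<'E'
from h import *
np.set_printoptions(precision=3,suppress=True)
s=env.observe();p=tostand(s["position"],SP+[-.0012,-.0003,0])*1000;print("tcp stand",p,"ang",np.arctan2(p[2]+18.7-50,p[1]-20),"r",np.hypot(p[2]+18.7-50,p[1]-20),s["ft_force"],s["grip_width"])
def plane(q,lo):
    v=cv2.fitLine(q[:,1:].astype(np.float32),cv2.DIST_HUBER,0,.1,.1).ravel()
    return np.arctan(v[1]/v[0]),(v[3]-50)-(v[2]-20)*v[1]/v[0]
for n,P in (("scene",[.5576,.0723,0]),("top",[.5552,.0698,0])):
    im=img(n);L=tostand(cloud(im),np.array(P))*1000
    r=np.hypot(L[...,1]-20,L[...,2]-50);a=np.arctan2(L[...,2]-50,L[...,1]-20)
    h=cv2.cvtColor(im["pixels"],cv2.COLOR_RGB2HSV)
    red=((h[...,0]<6)|(h[...,0]>174))&(h[...,1]>150)&(h[...,2]>70)&(abs(L[...,0]-58)<20)&(r>25)&(r<145)&(L[...,2]>30)
    fl=(abs(L[...,0])<34)&(r>25)&(r<122)&(a>.2)&(a<1.2)
    for k,m in(("red",red),("flap",fl)):
        q=L[m]
        if len(q)>15: print(n,k,len(q),"slope,offset",plane(q,0),"med a",np.median(a[m&(r>70)]))
    for k in("flap_tip","index_tip"):
        for o in models.tip_of(n,k)[:1]:
            u=np.array(o["at"]);# ray with plane x=43 / 54 in stand frame
            T=im["world_from_camera"];kk=f(im);d=SR.T@(T[:3,:3]@np.array([(u[0]-im["cx"])/kk,(u[1]-im["cy"])/kk,1]));c=tostand(T[:3,3],np.array(P))
            X=43e-3 if k=="flap_tip" else 54e-3
            w=(c+d*(X-c[0])/d[0])*1000;
            # best angle by projection
            th=np.linspace(.2,1.2,1001);pts=np.stack([np.full_like(th,X),.02+.133*np.cos(th),.05+.133*np.sin(th)],-1)
            cam=(pts@SR.T+np.array(P)-T[:3,3])@T[:3,:3];uv=cam[:,:2]/cam[:,2:]*kk+[im["cx"],im["cy"]]
            e=np.hypot(*(uv-u).T);i=e.argmin();print(n,k,round(o["confidence"],2),u,"theta",th[i],"err px",e[i])
    if n=="scene": cv2.imwrite("pics/f%d.png"%int(s["time_s"]*100),cv2.resize(im["pixels"][220:320,260:390],(780,600),interpolation=cv2.INTER_CUBIC)[...,::-1])
E
python3 a.py
```

```text
tcp stand [-66.901 127.109  88.669] ang 0.49172665399764026 r 121.50523575747361 [ 3.341 10.945  2.93 ] 0.009029236258309101
scene red 48 slope,offset (np.float32(0.7284901), np.float32(4.238659)) med a 0.7692805415521782
scene flap 613 slope,offset (np.float32(0.46886116), np.float32(5.167759)) med a 0.5200176760588219
scene flap_tip 0.9 [309.4 288.2] theta 0.343 err px 1.2452040280631023
scene index_tip 0.43 [305. 277.] theta 0.656 err px 1.8318498758519601
top red 80 slope,offset (np.float32(0.71313304), np.float32(7.4282227)) med a 0.7680078602563566
top flap 875 slope,offset (np.float32(0.4693602), np.float32(6.810093)) med a 0.5345772469298342
top flap_tip 0.87 [130.4 173. ] theta 0.376 err px 2.0732996639571706
top index_tip 0.49 [133.9 170.5] theta 0.601 err px 0.9871504615291031
```

Emit:
jog_arm(plan="0 0 0 0 -0.3 -0.52 255;0 0 0 0 -0.33 -0.5 255;0 0 0 0 -0.35 -0.49 255;0 0 0 0 -0.37 -0.47 255;0 0 0 0 0 0 255;0 0 0 0 0 0 255")

```text
time_s: 17.15
position: [0.5215, 0.1988, 0.1092]
tool_rot: [[-0.963, 0.27, 0.006], [0.27, 0.963, 0.005], [-0.004, 0.007, -1.0]]
ft_force: [1.7, 13.7, 7.5]
grip_width: 0.0088
gripper_force: 29.8
```

```bash
python3 a.py; ls pics
```

```text
tcp stand [-66.886 114.216 109.24 ] ang 0.6911379889163828 r 122.27576781300198 [ 1.746 13.675  7.507] 0.008830605715177981
scene red 47 slope,offset (np.float32(0.7249691), np.float32(4.673477)) med a 0.7589246432490022
scene flap 479 slope,offset (np.float32(0.6654447), np.float32(6.1406326)) med a 0.7199014167535277
scene flap_tip 0.79 [308.3 274.3] theta 0.694 err px 1.2648594674732274
scene index_tip 0.38 [305.9 274.3] theta 0.7110000000000001 err px 3.096362139092369
top red 77 slope,offset (np.float32(0.7125183), np.float32(7.1587334)) med a 0.7679229704299748
top flap 846 slope,offset (np.float32(0.6616366), np.float32(7.8678894)) med a 0.7278281791393046
top flap_tip 0.75 [126.8 134.1] theta 0.38 err px 41.1382971532402
top index_tip 0.53 [203.1 214.3] theta 1.2 err px 65.03840474231498
a.png
b.png
c.png
d.png
e890.png
e910.png
e969.png
f1635.png
f1714.png
g.png
```

Emit:
jog_arm(plan="0 0 0 0 -0.17 -0.21 255;0 0 0 0 -0.18 -0.2 255;0 0 0 0 0 0 255;0 0 0 0 0 0 255;0 0 0 0 0 0 255")

```text
time_s: 17.87
position: [0.5206, 0.1957, 0.1133]
tool_rot: [[-0.963, 0.27, 0.006], [0.27, 0.963, 0.005], [-0.005, 0.007, -1.0]]
ft_force: [2.0, 13.1, 8.7]
grip_width: 0.0091
gripper_force: 29.8
```

```bash
python3 a.py; python3 - <<'E'
from h import *
# expected projections of the red arm centreline/top face and flap face/edge for overlay on enlarged view
import glob
im=img("scene")
g=cv2.resize(im["pixels"][225:315,275:355],(640,720),interpolation=cv2.INTER_CUBIC)[0:600]
cv2.imwrite("pics/z.png",g[...,::-1])
E
```

```text
tcp stand [-66.865 110.965 113.349] ang 0.733909177700274 r 122.50113033405971 [ 1.982 13.072  8.706] 0.009142447418413678
scene red 47 slope,offset (np.float32(0.73005503), np.float32(3.877945)) med a 0.7588062893378114
scene flap 440 slope,offset (np.float32(0.70772636), np.float32(6.436386)) med a 0.7621219988229333
scene flap_tip 0.86 [307.1 274. ] theta 0.704 err px 0.11875877711448612
scene index_tip 0.64 [303.4 274.6] theta 0.7130000000000001 err px 0.579385068228094
top red 78 slope,offset (np.float32(0.7176896), np.float32(6.3668213)) med a 0.7640070268726432
top flap 827 slope,offset (np.float32(0.70916545), np.float32(7.6296234)) med a 0.7695925654847426
top flap_tip 0.87 [134.7 172.1] theta 0.6859999999999999 err px 3.695862261705192
top index_tip 0.48 [134.1 172.1] theta 0.635 err px 0.5431041715028732
```

View pics/z.png

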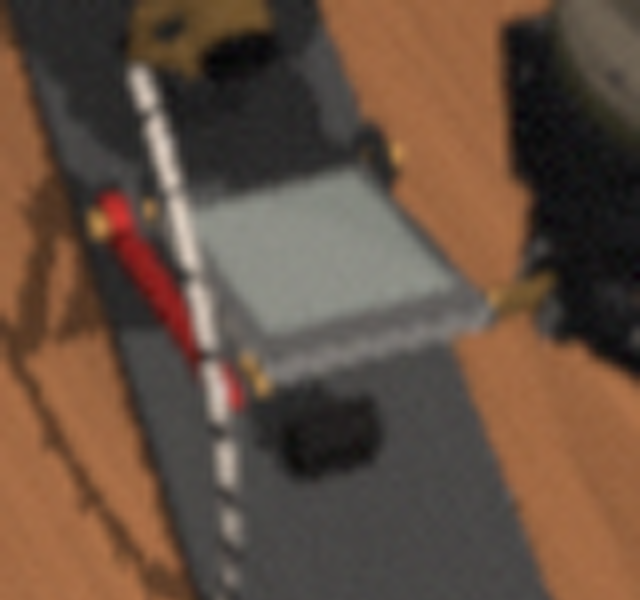

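The picture shows the flap pointer at (262,385) about level with the end of the red arm at (237,398). The fits put the arm about 0.012 rad higher, so I'll make a final small nudge.

Emit:
jog_arm(plan="0 0 0 0 -0.1 -0.1 255;0 0 0 0 0 0 255;0 0 0 0 0 0 255;0 0 0 0 0 0 255;0 0 0 0 0 0 255")

```text
time_s: 18.63
position: [0.5204, 0.1948, 0.1143]
tool_rot: [[-0.963, 0.27, 0.006], [0.27, 0.963, 0.006], [-0.005, 0.007, -1.0]]
ft_force: [1.3, 14.1, 8.7]
grip_width: 0.0086
gripper_force: 29.8
```

```bash
python3 a.py
```

```text
tcp stand [-66.872 110.063 114.345] ang 0.7448795552407186 r 122.50594700088514 [ 1.272 14.118  8.7  ] 0.008570590185888322
scene red 46 slope,offset (np.float32(0.7222594), np.float32(4.4303856)) med a 0.7633561152717719
scene flap 439 slope,offset (np.float32(0.718606), np.float32(6.468586)) med a 0.7720485342740285
scene flap_tip 0.7 [308.7 272.7] theta 0.7270000000000001 err px 1.8875036145203594
scene index_tip 0.4 [303.2 275. ] theta 0.7050000000000001 err px 0.32347495069897536
top red 76 slope,offset (np.float32(0.7267402), np.float32(5.0344276)) med a 0.7650611618621063
top flap 824 slope,offset (np.float32(0.7198863), np.float32(7.859791)) med a 0.784528961460032
top index_tip 0.52 [134.4 173.2] theta 0.666 err px 1.557828187163789
```

```bash
python3 -c "
from rig import job
print(job.close_job())"
```

```text
the job is handed in; nothing more can be done
None
```

I seated the brass tube fully home in the clip, centred to about 1 mm, and let it go; the flap is held by its crank pin at about 0.72 rad, within about 0.01 rad of the red index arm by camera fit, and the job is handed in.

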